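Open the ratchet book rack

TASK

Make room in the book rack for the library books: press down the orange release button on the sliding jaw with a fingertip and, keeping it down, push the jaw back along its toothed bar, away from the standing books, until it meets the end stop. Then take the finger off so that the button springs up and the jaw is locked there. It is all done by pressing and pushing: leave the standing books and everything else on the table as they are.

Things in the scene. Friction and masses are not known exactly. Their poses are not given: they have to be found in the camera images.
- rack: Book rack, fixed to the table: two dark walnut runners (tops 26 mm above the table) with a toothed steel bar between them, 116 mm wide, 385 mm long. Origin: on the table, under the middle of the bar. Its y axis runs along the bar in the direction in which the jaw opens; z is up. A fixed steel end plate (top 126 mm above the table) stands at y = -206 mm; the end stop, a dark steel block 46 mm high with a rubber face, at y = +142 mm.
- jaw (a joint): Travel of the sliding jaw along the rack's +y, in m: 0 = nearest to the books, 0.150 = against the end stop. It slides with about 1.5 N of friction. A ratchet on the bar (10 mm tooth pitch) blocks it from moving to +y (a few mm of play at most) unless the release button is down; to -y it clicks along.
- release (a joint): Travel of the orange release button in m, straight down: 0 = up (locked), 0.007 = fully down on its stop. A spring pushes it up with 4 N at the top and 7 N at the bottom; the jaw is free from about 0.005 on and locks again when the button comes up with the jaw at a tooth.
- release_top (a point): Centre of the button's top face, moving with it. The button is orange, 44 mm across the bar (rack x) and 30 mm along it (rack y). Up, its top is 81 mm above the table, 9 mm above the black housing around it; fully down 2 mm above the housing. The jaw's upright plate (110 mm across the bar, 8 mm thick, rising to 125 mm above the table) is 52 mm from this point towards the books (rack -y).
- thumb_fence (a point): A point on the upright front face (facing rack -y) of the thumb fence, the black ridge across the jaw just behind the button, 80 mm wide across the bar, 10 mm thick with a sloped back. The point is 18 mm beyond the button's centre to rack +y, on the bar's axis, 84 mm above the table; the fence top is 93 mm above the table, 12 mm above the raised button. A fingertip that presses the button can push against it. It moves with the jaw.
- jaw_face (a point): A point on the book-side face of the jaw's upright plate, 76 mm above the table.
- book_red: Red pocket book standing in the rack next to the fixed end plate, 24 mm thick, 105 mm deep, 148 mm high. Origin: centre of its underside, on the runners.
- book_blue: Blue pocket book standing in the rack, 28 x 108 x 142 mm high. Origin: centre of its underside.
- book_ochre: Ochre pocket book standing in the rack, nearest to the jaw, 20 x 104 x 148 mm high. Origin: centre of its underside.
- charging_case: Bronze-coloured plastic charging case with a hinged flap, 70 x 96 x 44 mm high, loose on the table. Origin: centre of its underside.
- drawer_box: Small wooden box with a sliding drawer, 124 x 154 x 85 mm high, loose. Origin: centre of its underside; the drawer front with its brass knob faces its -x.
- dish: Green glass paperweight dish, 100 mm across, 28 mm high, loose. Origin: centre of its underside.
- cup: Mint-green ceramic cup, 76 mm across, 85 mm high, loose. Origin: centre of its underside.
- wand: Stainless steel battery magnet wand lying on the table, 140 mm long, 12 mm thick, along its x axis. Origin: middle of its underside.
There are look-alikes about, which are no part of the job. Leave any purple look-alike of the book_blue alone.

How it is judged:
By the outcome, as a careful person would: the job done as asked, in the order asked, and still so for the second after the job is handed in, with the robot touching nothing.
It also fails if it takes over 35 s, if anything falls off the work surface, if the arm or the gripper's body presses on something with over 40 N, if the wrist force passes 120 N, or if a joint passes its speed limit or range.

ROBOT

A 7-joint arm with a two-finger parallel gripper is mounted at the origin on the work surface. World frame = base frame: x ahead of the robot, y to its left, z up, the work surface at z = 0. Lengths are in mm, angles in rad, forces in N, time in s.
With the tool pointing down it reaches from about 425 to 925 mm from the base axis. Payload 6.8 kg.
Tool frame: the origin (TCP) lies at the centre of the arm's flange, where the gripper is bolted on; the fingertips stand 173 mm ahead of it and the grasp point (between the pads) lies 155 mm ahead of it; z points along the fingers, y is the line along which they close (so a half turn about z gives the same grasp; the last joint's range is limited). The gripper opens to 85 mm and grips with 20 to 120 N. Pads are 22 mm wide; open, the fingers measure 114 mm over their backs; the gripper's body (76 mm by 85 mm) begins 54 mm behind the grasp point. The pads swing forward as they close: fully open they stand 13 mm farther back than shut.
Start: joints at [-1.418, 0.477, 0.022, 1.555, -0.011, 1.109, -0.083], TCP at [174.048, 652.188, 404.708] pointing down, gripper open.
Joint ranges: [-2.96, 2.96], [-0.34, 2.1], [-1.41, 1.46], [0.24, 2.44], [-1.37, 4.51], [0.17, 1.92], [-2.96, 2.96]. Speed limits (rad/s): [2.39, 2.39, 3.14, 3.14, 3.14, 3.14, 3.14].

INTERFACE

Orientations are given as a rotation vector (axis times angle).
In Python, from station import ctrl gives the robot as it stands.
- The arm moves only by the shell command python3 -m inch 'ROWS' [FORCE]. ROWS is JSON, a list of rows, each a list of 7 numbers: the opening, from -1 (shut) to 1 (fully open), then the shift along the tool's x, y, z in units of 20 cm (1.0 is 20 cm), then the turn, a rotation vector about the tool's x, y, z in units of pi rad (1.0 is pi rad). A call has 1 to 8 rows; each row is the pose to reach, as a shift and turn from the pose commanded when the call began, along the tool's axes at that moment, turning the shorter way round; what a row does not reach only later rows make up. A row lasts 1/10 s, in which the tool goes at most 50 mm and 8.59 degrees, less where a joint would pass 70% of its speed; a pose out of reach is approached as far as the arm can. A call with a number of a shift or a turn outside -1 to 1 is refused whole. A call with a gripper value outside its range is refused whole. The fingers move at their own pace and stop on an object; FORCE is the grip in N (left out, the last holds). Time passes only in rows, so rows that repeat a pose let the fingers close. It gives the time, the measured TCP pose, the force, the opening and the grip force at its end, in the units of the state.
- ctrl.get_state(): the state, without advancing time (a new reading comes with each control period).
- ctrl.capture(name): name is "side" or "top" or "wrist"; returns (picture, depth): 384x512x3 uint8, red, green, blue; 384x512 float32, mm along the optical axis (not along the pixel's ray), 0 where there is no reading.
- ctrl.camera_params(name): a dict with "intrinsics" (3x3 intrinsics, pixels), "k1" (the pictures are not rectified: a ray, as slopes to the right and down, at radius r is drawn at 1 + k1 r^2 times it, then the intrinsics apply), "xyz" and "rotation" of the camera in the world. Camera axes: x right, y up, looking along -z (the intrinsics and any distortion apply to the point x, -y, -z); pixel columns grow to the right and rows downward; lengths in mm; the calibration is good to about 2 mm. A picture is of the moment at which its call begins: read the wrist's pose just before it. camera_params takes no time and is no camera call; for the wrist camera it gives the pose at the moment of the call.
- ctrl.sign_off(): hands the job in; it is judged then, once.
The state is a dict: "time_s": time; "joints": joint angles; "joint_velocities": joint speeds; "effort": joint torques, N m; "tool_pos": TCP position; "eef_rot": TCP orientation; "contact_force": force on the tool from outside, world axes, zero at the start; "wrist_torque": the same for the moment, N m; "width": finger opening in mm; "grasp_force": force on a finger pad.
Only numpy, scipy, OpenCV 4.12 (cv2) and the standard library are available. Lean on these libraries where they do the work, as an engineer would, in place of code of your own. Each camera call takes 0.05 s, during which the arm holds its last target. There are 200 camera calls.

## Working session

There is one attempt and no reset: what is moved stays moved. The work goes in short steps, Python scripts to look and compute and a shell command to move; the robot and the scene stay as the last step left them, time stands still between calls to the robot, and variables do not carry over. Pictures are saved under pics/ and viewed, at most 10 in all, crops included, and the job is handed in when it is done.

```bash
mkdir -p pics
cat > h.py <<'E'
import numpy as np,cv2,sys
from station import ctrl
from scipy.spatial.transform import Rotation as R
def cap(n):
    p=ctrl.camera_params(n); im,d=ctrl.capture(n); return im,d,p
def save(im,f): cv2.imwrite('pics/'+f,cv2.cvtColor(im,cv2.COLOR_RGB2BGR))
def rot(p):
    r=np.array(p['rotation'],float); return r if r.shape==(3,3) else R.from_rotvec(r).as_matrix()
def rays(p,uv):
    K=np.array(p['intrinsics']);D=np.array([p['k1'],0,0,0.])
    s=cv2.undistortPoints(np.array(uv,float).reshape(-1,1,2),K,D)[:,0]
    return np.c_[s[:,0],-s[:,1],-np.ones(len(s))]@rot(p).T
def onplane(p,uv,z):
    r=rays(p,uv);o=np.array(p['xyz']);return o+r*((z-o[2])/r[:,2])[:,None]
def withdepth(p,uv,d):
    return np.array(p['xyz'])+rays(p,uv)*np.array(d)[:,None]
def orange(im):
    h=cv2.cvtColor(im,cv2.COLOR_RGB2HSV);return cv2.inRange(h,(5,150,120),(18,255,255))
E
python3 - <<'E'
from h import *
s=ctrl.get_state();print({k:s[k] for k in('time_s','tool_pos','eef_rot','width','contact_force')})
for n in('top','side'):
    im,d,p=cap(n);save(im,n+'0.png');print(n,p)
    m=orange(im);c,l,st,ce=cv2.connectedComponentsWithStats(m)
    for i in range(1,c):
        if st[i,4]>25:
            u,v=ce[i];print(ce[i],st[i],onplane(p,[ce[i]],81),withdepth(p,[ce[i]],[np.median(d[l==i])]))
E
```

```text
{'time_s': 0.0, 'tool_pos': array([173.97933179, 651.89328809, 403.70812118]), 'eef_rot': array([-4.08504117e-01, -3.11479147e+00,  2.95187945e-03]), 'width': 85.01070007142371, 'contact_force': array([ 0.41363352, -0.23847949,  0.54530553])}
top {'intrinsics': array([[466.56442757,   0.        , 242.15405561],
       [  0.        , 466.56442757, 191.67221569],
       [  0.        ,   0.        ,   1.        ]]), 'k1': -0.14279747493926293, 'xyz': array([3.14347248e+02, 8.99835991e-01, 1.31707468e+03]), 'rotation': array([ 0.16857482, -0.17170435, -1.6297236 ])}
[221.05113636  99.15909091] [212  88  19  18 176] [[857.21834419  31.99220091  81.        ]] [[866.88532972  32.54586723  58.98903628]]
[351.33333333  97.33333333] [347  96  10   4  27] [[ 839.89514425 -341.79725527   81.        ]] [[ 836.39281163 -339.51346876   89.23739317]]
[274.2109375 188.5234375] [265 170  21  38 128] [[586.65110038 -97.91294688  81.        ]] [[574.16125921 -93.3806718  137.69540199]]
[247.30722892 205.01807229] [240 197  15  18 166] [[546.0381083  -21.90620677  81.        ]] [[546.13977651 -21.9162142
[... 6482 characters left out ...]
     300.64864865] [478 297  13   9  37] [[-233.62334238  300.52214009   81.        ]] [[-633.4153317  -261.61364018 -752.26977416]]
[489.88461538 319.23076923] [482 318  17   3  26] [[-246.43849181  367.94040189   81.        ]] [[-653.1208231  -148.918641   -749.44741479]]
[488.59615385 323.86538462] [481 322  15   5  52] [[-239.49829597  385.12787497   81.        ]] [[-642.44350593 -121.5890082  -750.95002326]]
[ 26.19386637 361.61883899] [  0 347  57  30 913] [[1123.25747804  707.61192314   81.        ]] [[1597.13374623  409.66564609 -748.36417158]]
[ 46.09615385 351.73076923] [ 32 348  28   8  52] [[1074.5243042   664.22661282   81.        ]] [[1517.87663127  337.82587462 -749.83913191]]
```

View pics/top0.png

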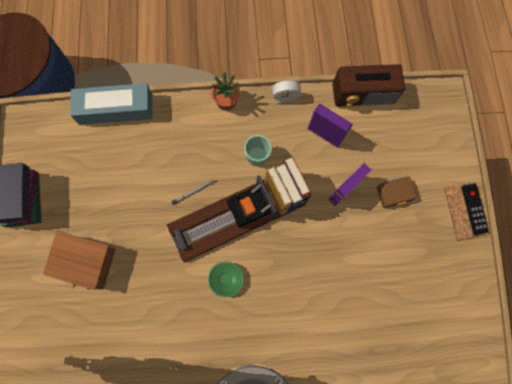

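View pics/side0.png

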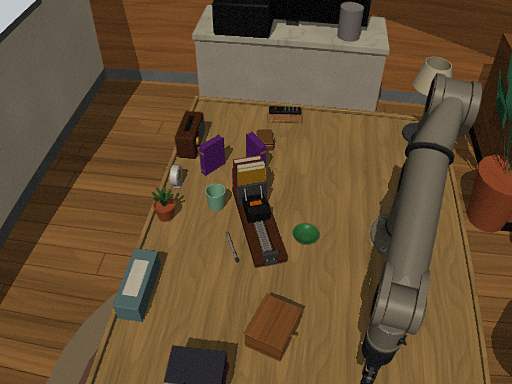

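The top view shows the jaw with its orange button at (247,205). The rack's bar runs down-left to the end stop near (183,238), and the books stand up-right near (285,183). In the side view the button is at (255,202).

Things that could be taken for the button:
- plant pot (226,98)
- toaster knob (351,97)
- ochre book face (274,188)
- drawer box (76,260)

Only (247,205) triangulates to about 80 mm height, at (546,-22), and it sits on the black jaw. Next I check it in a close crop and fit the bar's axis.

Run:
```python
from h import *
im,d,p=cap('top')
save(cv2.resize(im[150:270,155:315],None,fx=5,fy=5,interpolation=cv2.INTER_CUBIC),'crop.png')
v,u=np.mgrid[150:270,160:300];uv=np.c_[u.ravel(),v.ravel()]
P=withdepth(p,uv,d[v,u].ravel())
hsv=cv2.cvtColor(im,cv2.COLOR_RGB2HSV)[v,u].reshape(-1,3)
b=np.array([546,-22])
q=P[(P[:,2]>17)&(P[:,2]<35)&(np.hypot(*(P[:,:2]-b).T)<230)&(P[:,1]>-10)]
# keep the largest blob
m=np.zeros(im.shape[:2],np.uint8)
s=(P[:,2]>15)&(P[:,2]<60)&(P[:,1]>0)
m[uv[s,1],uv[s,0]]=1
c,l,st,ce=cv2.connectedComponentsWithStats(m,connectivity=4)
for i in range(1,c):
    if st[i,4]>100:
        k=s&(l[uv[:,1],uv[:,0]]==i)
        print(st[i],ce[i],cv2.minAreaRect(P[k][:,:2].astype(np.float32)),np.median(P[k][:,2]))
# jaw plate/ books tops
for lo,hi in((112,135),(160,185)):
    k=(P[:,2]>lo)&(P[:,2]<hi);print(lo,k.sum(),cv2.minAreaRect(P[k][:,:2].astype(np.float32)))
```

```text
[ 167  191   75   71 2360] [204.2470339  229.00254237] ((503.9704284667969, 83.96870422363281), (117.28738403320312, 224.24893188476562), 21.509159088134766) 25.391180245571377
[211 261  30   9 163] [225.57668712 265.87116564] ((392.61346435546875, 47.9115104675293), (79.0180892944336, 21.980043411254883), 86.64702606201172) 24.44358752425933
112 229 ((560.9559936523438, -90.32659912109375), (130.99365234375, 60.87560272216797), 42.90848922729492)
160 1032 ((583.7685546875, -129.09622192382812), (113.83838653564453, 74.8425521850586), 21.16773223876953)
```

View pics/crop.png

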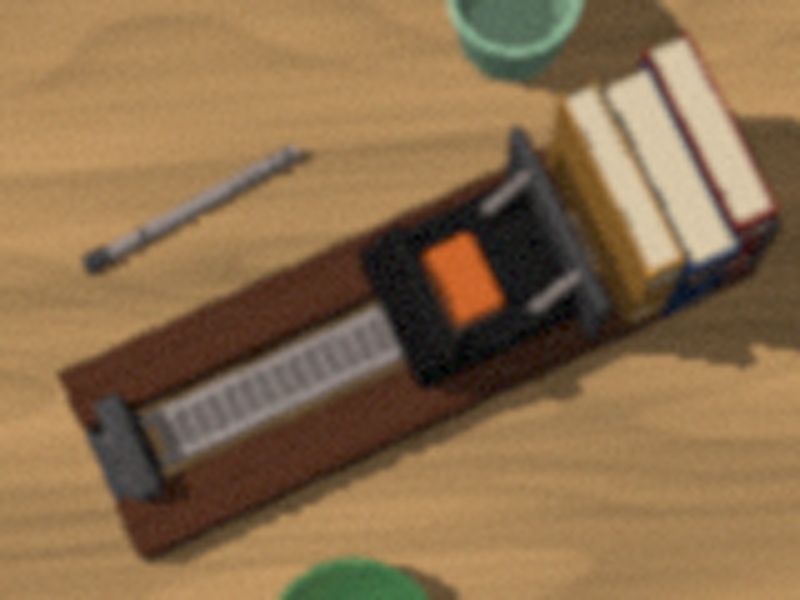

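The crop confirms the button at crop (462,278), on the black jaw with its fence to the left. The plate and the ochre, blue and red books are to the right, and the end stop is at crop (125,450). The bar axis comes out at 21.5°, so rack +y = (-0.366, 0.930). I set out now, with the fingers shut and turned so that tool x lies along rack +y.

```bash
cat > go.py <<'E'
from h import *
# usage: go.py x y z : shift/turn in row units to put TCP there, pointing down with tool x along rack +y
t=np.array([float(a) for a in sys.argv[1:4]]);a=np.radians(21.5)
s=ctrl.get_state();M=R.from_rotvec(s['eef_rot'])
X=np.array([-np.sin(a),np.cos(a),0]);Z=np.array([0,0,-1.]);T=np.c_[X,np.cross(Z,X),Z]
print('t',s['time_s'],'shift',(M.inv().apply(t-s['tool_pos'])/200).round(3),'turn',((M.inv()*R.from_matrix(T)).as_rotvec()/np.pi).round(4),'F',s['contact_force'].round(1),'pos',s['tool_pos'].round(1))
E
python3 -m inch '[[-1,-0.9,-0.94,0,0,0,0.297],[-1,-0.9,-0.94,0,0,0,0.297],[-1,-0.9,-0.94,0,0,0,0.297],[-1,-0.9,-0.94,0,0,0,0.297],[-1,-0.9,-0.94,0,0,0,0.297],[-1,-0.9,-0.94,0,0,0,0.297],[-1,-0.9,-0.94,0,0,0,0.297],[-1,-0.9,-0.94,0,0,0,0.297]]' 20; python3 go.py 544.5 -18 404
```

```text
time_s: 0.95
tool_pos: [299.7, 423.6, 404.7]
eef_rot: [-1.767, -2.597, 0.0]
contact_force: [-0.6, 0.6, -0.0]
width: -0.0
grasp_force: 0.0
t 0.95 shift [-2.503  0.328  0.003] turn [-0.     -0.      0.0002] F [-0.6  0.6 -0. ] pos [299.7 423.6 404.7]
```

```bash
python3 -m inch '[[-1,-1,0.13,0,0,0,0],[-1,-1,0.13,0,0,0,0],[-1,-1,0.13,0,0,0,0],[-1,-1,0.13,0,0,0,0],[-1,-1,0.13,0,0,0,0]]' && python3 -m inch '[[-1,-1,0.13,0,0,0,0],[-1,-1,0.13,0,0,0,0],[-1,-1,0.13,0,0,0,0],[-1,-1,0.13,0,0,0,0],[-1,-1,0.13,0,0,0,0],[-1,-1,0.13,0,0,0,0]]'; python3 go.py 544.5 -18 404
```

```text
time_s: 1.45
tool_pos: [399.8, 242.2, 404.8]
eef_rot: [1.775, 2.59, -0.001]
contact_force: [0.2, 0.1, 0.8]
width: -0.0
grasp_force: 0.0
time_s: 2.05
tool_pos: [495.4, 71.0, 404.5]
eef_rot: [-1.768, -2.597, 0.001]
contact_force: [0.1, 1.0, -0.6]
width: -0.1
grasp_force: 0.0
t 2.05 shift [-0.504  0.065  0.003] turn [-0.0001  0.0001  0.0001] F [ 0.1  1.  -0.6] pos [495.4  71.  404.5]
```

```bash
python3 -m inch '[[-1,-0.504,0.065,0,0,0,0],[-1,-0.504,0.065,0,0,0,0],[-1,-0.504,0.065,0.35,0,0,0],[-1,-0.504,0.065,0.35,0,0,0],[-1,-0.504,0.065,0.35,0,0,0]]'
python3 - <<'E'
from h import *
im,d,p=cap('wrist');save(im,'w1.png')
T,dT,pT=cap('top')
for n,i,dd,q in(('w',im,d,p),('t',T,dT,pT)):
    c,l,st,ce=cv2.connectedComponentsWithStats(orange(i))
    for k in range(1,c):
        if st[k,4]>100: print(n,ce[k].round(),st[k],onplane(q,[ce[k]],81).round(1),withdepth(q,[ce[k]],[np.median(dd[l==k])]).round(1),
          cv2.minAreaRect(onplane(q,np.argwhere(l==k)[:,::-1],81)[:,:2].astype(np.float32)))
E
python3 go.py 544.5 -18 334
```

```text
time_s: 2.55
tool_pos: [542.9, -15.2, 331.5]
eef_rot: [-1.758, -2.597, 0.006]
contact_force: [0.0, 0.3, 0.1]
width: -0.3
grasp_force: 0.0
w [214.  76.] [ 195    0   39  172 5454] [[476.1  68.1  81. ]] [[467.4  69.5  27. ]] ((480.7412109375, 56.77809143066406), (28.079133987426758, 127.64534759521484), 21.703767776489258)
w [299.  86.] [ 279    0   41  234 5788] [[540.   85.8  81. ]] [[546.7  91.4  28.4]] ((551.8270263671875, 53.43708038330078), (26.80278778076172, 186.66001892089844), 21.595563888549805)
w [255. 205.] [ 231  191   50   30 1461] [[546.  -19.8  81. ]] [[546.  -20.   80.7]] ((546.2266235351562, -20.176986694335938), (43.851776123046875, 27.924867630004883), 21.939983367919922)
w [498. 252.] [ 479  224   33   67 1440] [[790.   23.7  81. ]] [[855.2  14.6  29.2]] ((795.6416015625, 12.370590209960938), (33.17213821411133, 85.55513763427734), 41.41120529174805)
w [252. 315.] [246 304  12  28 124] [[ 589.3 -136.4   81. ]] [[572.5 -93.3 128.8]] ((591.5664672851562, -140.19415283203125), (11.146699905395508, 37.466575622558594), 16.734737396240234)
t [221.  99.] [212  88  20  19 190] [[858.  32.  81.]] [[867.4  32.5  59.7]] ((861.0181884765625, 35.34687423706055), (73.77774047851562, 35.61688995361328), 50.36729049682617)
t [398. 190.] [384 177  31  27 354] [[ 559.1 -440.    81. ]] [[ 566.3 -453.    44.4]] ((559.5084838867188, -436.2909240722656), (57.32631301879883, 88.67124938964844), 10.741067886352539)
t [ 75. 260.] [  44  232   64   57 2301] [[426.4 449.4  81. ]] [[426.  447.9  84.9]] ((422.306396484375, 452.264892578125), (150.9417724609375, 134.10955810546875), 71.63939666748047)
t 2.65 shift [-0.011 -0.004  0.005] turn [-0.0001 -0.0002  0.0015] F [-0.   0.1  1.6] pos [544.4 -15.8 334.9]
```

View pics/w1.png

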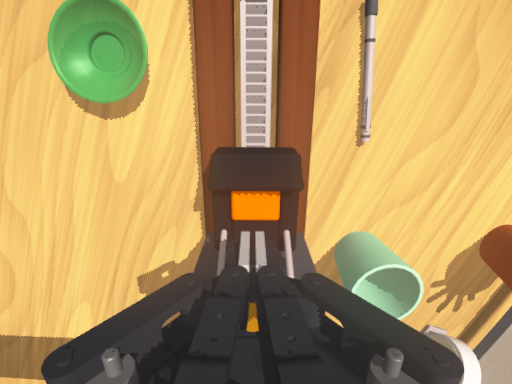

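The wrist view shows the button at (255,205), so its centre is (546,-20.3) at height 81, 44 x 28 mm, at 21.9°. The fence is just above it in the picture and the tip is lined up on the bar's axis. I descend to just above the button.

```bash
python3 -m inch '[[-1,0,0,0.2,0,0,0],[-1,0,0,0.3,0,0,0],[-1,0,0,0.36,0,0,0],[-1,0,0,0.36,0,0,0]]'; python3 -m inch '[[-1,0,0,0.0,0,0,0]]'; python3 go.py 544.8 -18.2 254
```

```text
time_s: 3.05
tool_pos: [544.3, -16.7, 262.7]
eef_rot: [-1.764, -2.599, -0.0]
contact_force: [0.5, 0.6, 0.9]
width: -0.3
grasp_force: 0.0
time_s: 3.15
tool_pos: [545.0, -17.2, 264.0]
eef_rot: [1.764, 2.598, 0.002]
contact_force: [-0.5, 0.1, -0.0]
width: -0.2
grasp_force: 0.0
t 3.15 shift [-0.004 -0.003  0.05 ] turn [0.0006 0.0001 0.0008] F [-0.5  0.1 -0. ] pos [545.  -17.2 264. ]
```

```bash
for i in 1 2; do :; done; python3 -m inch '[[-1,0,0,0.03,0,0,0],[-1,0,0,0.05,0,0,0],[-1,0,0,0.05,0,0,0]]'; python3 -m inch '[[-1,0,0,0.015,0,0,0],[-1,0,0,0.015,0,0,0]]'; python3 -m inch '[[-1,0,0,0.015,0,0,0],[-1,0,0,0.015,0,0,0]]'
```

```text
time_s: 3.45
tool_pos: [544.7, -17.5, 253.0]
eef_rot: [1.765, 2.598, 0.001]
contact_force: [0.7, 0.6, 1.5]
width: -0.0
grasp_force: 0.4
time_s: 3.65
tool_pos: [544.7, -17.5, 250.0]
eef_rot: [1.765, 2.598, 0.001]
contact_force: [-0.2, 0.6, 5.2]
width: -0.2
grasp_force: 2.7
time_s: 3.85
tool_pos: [544.7, -17.7, 247.4]
eef_rot: [1.766, 2.598, 0.002]
contact_force: [-1.2, 1.3, 8.0]
width: 0.4
grasp_force: 3.7
```

```bash
python3 -m inch '[[-1,0,0,0.01,0,0,0],[-1,0,0,0.01,0,0,0]]';  python3 -m inch '[[-1,0,0,0.005,0,0,0],[-1,0,0,0.005,0,0,0]]'
```

```text
time_s: 4.05
tool_pos: [545.1, -18.5, 246.9]
eef_rot: [1.766, 2.596, 0.003]
contact_force: [-4.7, 0.0, 22.2]
width: 0.2
grasp_force: 11.3
time_s: 4.25
tool_pos: [545.3, -18.9, 246.6]
eef_rot: [1.767, 2.595, 0.003]
contact_force: [-6.7, -1.3, 29.7]
width: -0.1
grasp_force: 15.1
```

The button is fully down on its stop at 30 N. I ease off slightly and push.

```bash
python3 -m inch '[[-1,0,0,-0.004,0,0,0],[-1,0.02,0,-0.004,0,0,0],[-1,0.05,0,-0.004,0,0,0],[-1,0.08,0,-0.004,0,0,0],[-1,0.11,0,-0.004,0,0,0],[-1,0.14,0,-0.004,0,0,0],[-1,0.14,0,-0.004,0,0,0]]'
python3 - <<'E'
from h import *
im,d,p=cap('top');save(cv2.resize(im[150:270,155:315],None,fx=5,fy=5),'t2.png')
E
```

```text
time_s: 4.95
tool_pos: [534.7, 7.8, 246.7]
eef_rot: [1.766, 2.596, 0.003]
contact_force: [-5.8, -1.0, 25.2]
width: -0.1
grasp_force: 12.7
```

View pics/t2.png

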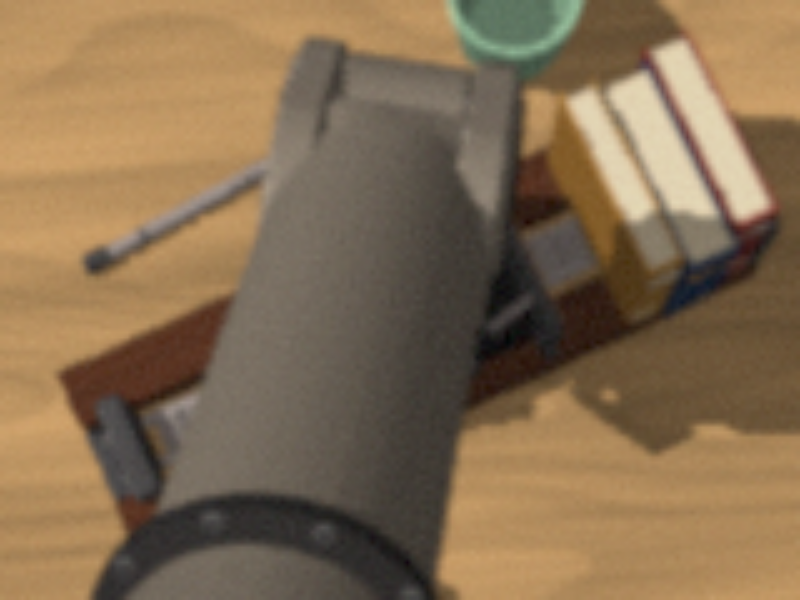

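The crop shows the jaw plate moved to (540,310), with bare bar between it and the books, and the books unmoved. I keep pushing.

```bash
python3 -m inch '[[-1,0.05,0,0,0,0,0],[-1,0.11,0,0,0,0,0],[-1,0.18,0,0,0,0,0],[-1,0.25,0,0,0,0,0],[-1,0.32,0,0,0,0,0],[-1,0.39,0,0,0,0,0],[-1,0.45,0,0,0,0,0],[-1,0.48,0,0,0,0,0]]';python3 -m inch '[[-1,0.03,0,0,0,0,0],[-1,0.06,0,0,0,0,0],[-1,0.08,0,0,0,0,0],[-1,0.08,0,0,0,0,0]]'; python3 go.py 490.8 119.3 246.7
```

```text
time_s: 5.8
tool_pos: [499.2, 97.5, 246.6]
eef_rot: [1.766, 2.597, 0.003]
contact_force: [-5.4, -4.1, 27.5]
width: 0.1
grasp_force: 13.6
time_s: 6.2
tool_pos: [493.4, 112.3, 246.6]
eef_rot: [1.766, 2.597, 0.003]
contact_force: [-6.3, -1.6, 28.8]
width: -0.0
grasp_force: 14.3
t 6.2 shift [ 0.037  0.001 -0.   ] turn [ 0.0006 -0.0003  0.0004] F [-6.3 -1.6 28.8] pos [493.4 112.3 246.6]
```

```bash
python3 -m inch '[[-1,0.02,0,0,0,0,0],[-1,0.03,0,0,0,0,0],[-1,0.03,0,0,0,0,0]]';python3 -m inch '[[-1,0.015,0,0,0,0,0],[-1,0.015,0,0,0,0,0]]';python3 -m inch '[[-1,0.015,0,0,0,0,0],[-1,0.015,0,0,0,0,0]]'
```

```text
time_s: 6.5
tool_pos: [491.4, 117.5, 246.6]
eef_rot: [1.767, 2.597, 0.003]
contact_force: [-5.4, -3.0, 28.0]
width: 0.3
grasp_force: 14.0
time_s: 6.7
tool_pos: [490.8, 118.4, 246.6]
eef_rot: [1.768, 2.593, 0.002]
contact_force: [-3.1, -9.4, 26.1]
width: 0.2
grasp_force: 12.7
time_s: 6.9
tool_pos: [490.2, 120.1, 246.6]
eef_rot: [1.768, 2.59, 0.001]
contact_force: [-0.0, -12.3, 22.6]
width: -0.2
grasp_force: 11.3
```

```bash
python3 -m inch '[[-1,0.02,0,0,0,0,0],[-1,0.02,0,0,0,0,0]]';python3 -m inch '[[-1,0.015,0,0,0,0,0],[-1,0.015,0,0,0,0,0]]'
```

```text
time_s: 7.1
tool_pos: [489.5, 121.9, 246.7]
eef_rot: [1.769, 2.586, 0.0]
contact_force: [3.3, -18.1, 19.9]
width: -0.1
grasp_force: 17.2
time_s: 7.3
tool_pos: [489.1, 122.4, 246.7]
eef_rot: [1.77, 2.581, -0.002]
contact_force: [6.1, -25.2, 18.0]
width: 0.1
grasp_force: 19.9
```

The jaw is hard against the stop: 26 N of push and about 151 mm of travel. I ease the push but keep some of it on, then lift straight up.

```bash
python3 -m inch '[[-1,-0.015,0,0,0,0,0],[-1,-0.015,0,-0.02,0,0,0],[-1,-0.015,0,-0.04,0,0,0],[-1,-0.015,0,-0.06,0,0,0],[-1,-0.015,0,-0.08,0,0,0],[-1,-0.015,0,-0.14,0,0,0],[-1,-0.015,0,-0.3,0,0,0],[-1,-0.015,0,-0.45,0,0,0]]';python3 -m inch '[[-1,-0.25,0,-0.2,0,0,0],[-1,-0.25,0,-0.2,0,0,0]]'
python3 - <<'E'
from h import *
im,d,p=cap('wrist');save(im,'w3.png')
c,l,st,ce=cv2.connectedComponentsWithStats(orange(im))
for k in range(1,c):
    if st[k,4]>100:
        P=withdepth(p,[ce[k]],[np.median(d[l==k])])[0];print(ce[k].round(),st[k],P.round(1),'travel',(P[:2]-[546,-20.3])@[-.37,.929])
E
```

```text
time_s: 8.1
tool_pos: [486.4, 126.9, 334.7]
eef_rot: [-1.767, -2.597, 0.004]
contact_force: [-0.2, 0.1, 0.2]
width: -0.2
grasp_force: 0.0
time_s: 8.3
tool_pos: [506.7, 77.7, 377.6]
eef_rot: [1.768, 2.592, 0.005]
contact_force: [0.4, -0.1, 0.5]
width: 0.1
grasp_force: 0.0
[211.  86.] [199  67  32  60 968] [429.2 152.4  27.8] travel 203.65398425580392
[291. 109.] [ 271   66   32  117 1532] [523.1 162.9  31.3] travel 178.6686576257475
[251. 145.] [ 229  130   45   31 1353] [492.2 115.1  81.8] travel 145.70994311104087
[284. 241.] [270 219  25  58 943] [584.5   1.4  28.1] travel 5.970573536706323
[220. 247.] [211 230  23  42 618] [506.8 -38.6  27.6] travel -2.5023399391697616
[471. 296.] [ 436  265   76   67 3004] [867.5  26.4  51.1] travel -75.55191991060573
```

View pics/w3.png

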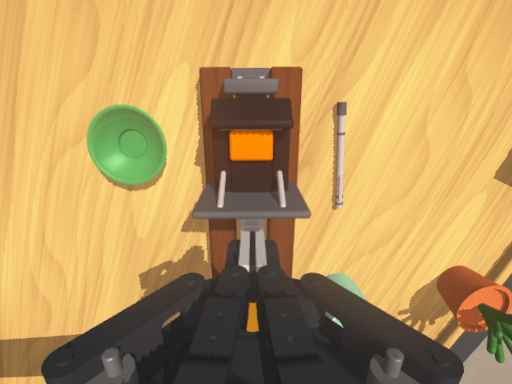

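The button has sprung up (z about 82) at (251,145), and the jaw sits by the end stop at (251,86). The arm may still have been settling, so I move clear and measure the travel again.

```bash
python3 -m inch '[[-1,0,0,-0.1,0,0,0],[-1,0,0,-0.1,0,0,0],[-1,0,0,-0.1,0,0,0],[-1,0,0,-0.1,0,0,0]]'
cat > m.py <<'E'
from h import *
for n in sys.argv[1:]:
    im,d,p=cap(n)
    c,l,st,ce=cv2.connectedComponentsWithStats(orange(im))
    for k in range(1,c):
        P=onplane(p,[ce[k]],81)[0]
        if st[k,4]>30 and np.hypot(*(P[:2]-[490,118]))<25:
            print(n,ce[k].round(),st[k],P.round(1),withdepth(p,[ce[k]],[np.median(d[l==k])])[0].round(1),'travel vs own start',(P[:2]-{'wrist':[546,-20.3],'top':[546,-21.9],'side':[547.7,-21.2]}[n])@[-.37,.929])
    save(im,n+'_end.png')
E
python3 m.py wrist top side
```

```text
time_s: 8.75
tool_pos: [504.6, 81.5, 393.2]
eef_rot: [-1.764, -2.598, 0.003]
contact_force: [-0.9, 0.4, 0.3]
width: 0.1
grasp_force: 0.0
wrist [254. 147.] [ 233  133   42   29 1200] [492.3 115.1  81. ] [492.2 115.2  81.8] travel vs own start 145.66069004745302
side [265. 233.] [259 230  13   6  60] [494.3 113.9  81. ] [494.3 114.   81.2] travel vs own start 145.22008385321658
```

Run:
```python
from h import *
im,d,p=cap('wrist');print(p['xyz'])
save(cv2.resize(im[50:200,170:340],None,fx=4,fy=4,interpolation=cv2.INTER_CUBIC),'gap.png')
B=np.array([546,-20.3])
for u in (254,245,263):
  print(u)
  for v in range(58,160,4):
    P=withdepth(p,[[u,v]],[d[v,u]])[0]; print(v,'y %.1f z %.1f'%((P[:2]-B)@[-.37,.929],P[2]),end='; ')
```

```text
[474.18668896 158.94458909 363.49048779]
254
58 y 243.2 z -0.8; 62 y 238.2 z 1.7; 66 y 233.5 z 2.3; 70 y 228.9 z 1.6; 74 y 223.2 z 12.9; 78 y 218.7 z 12.4; 82 y 214.0 z 13.2; 86 y 207.9 z 45.6; 90 y 203.6 z 45.6; 94 y 199.3 z 46.5; 98 y 195.0 z 40.2; 102 y 193.1 z 363.5; 106 y 186.9 z 78.2; 110 y 183.1 z 80.8; 114 y 179.3 z 85.7; 118 y 175.6 z 88.4; 122 y 171.9 z 91.9; 126 y 168.2 z 93.4; 130 y 164.2 z 92.8; 134 y 158.8 z 81.1; 138 y 154.6 z 80.5; 142 y 151.0 z 84.6; 146 y 146.3 z 81.9; 150 y 142.1 z 82.1; 154 y 137.9 z 82.4; 158 y 133.4 z 82.1; 245
58 y 243.1 z -0.3; 62 y 238.3 z 1.1; 66 y 233.7 z 0.6; 70 y 229.0 z 1.2; 74 y 223.2 z 13.4; 78 y 218.7 z 12.1; 82 y 213.6 z 20.4; 86 y 207.8 z 46.2; 90 y 203.6 z 46.9; 94 y 199.3 z 45.5; 98 y 195.0 z 41.1; 102 y 190.9 z 73.8; 106 y 187.0 z 77.8; 110 y 183.1 z 81.8; 114 y 179.3 z 84.5; 118 y 175.7 z 90.0; 122 y 172.1 z 94.1; 126 y 168.2 z 93.4; 130 y 164.2 z 92.9; 134 y 158.7 z 80.3; 138 y 154.6 z 80.8; 142 y 150.9 z 83.8; 146 y 146.6 z 83.7; 150 y 142.4 z 83.7; 154 y 137.6 z 81.2; 158 y 133.4 z 81.9; 263
58 y 243.0 z 0.3; 62 y 238.4 z 0.5; 66 y 233.7 z 0.6; 70 y 228.9 z 2.3; 74 y 223.3 z 12.1; 78 y 218.6 z 13.9; 82 y 213.5 z 21.1; 86 y 207.8 z 46.8; 90 y 203.6 z 45.6; 94 y 199.3 z 46.4; 98 y 195.0 z 41.6; 102 y 190.8 z 72.5; 106 y 186.9 z 78.2; 110 y 183.1 z 82.0; 114 y 179.4 z 86.2; 118 y 175.6 z 88.8; 122 y 171.9 z 91.8; 126 y 168.2 z 93.7; 130 y 164.3 z 93.5; 134 y 158.7 z 80.5; 138 y 154.7 z 81.7; 142 y 150.6 z 82.5; 146 y 146.3 z 81.7; 150 y 142.2 z 82.9; 154 y 137.8 z 82.0; 158 y 133.2 z 81.0;
```

View pics/gap.png

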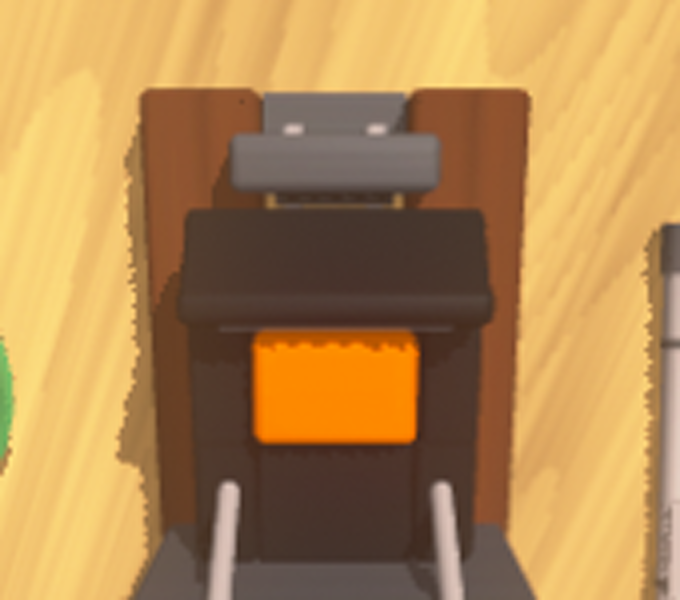

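The crop shows the jaw's rear edge over the rubber face of the stop, and the button is up at about 82 mm.

Three things agree that the jaw is at the stop:
- The push force rose from about 2 N to 26 N after 147 mm of finger travel.
- The jaw measures about 145.5 mm from its start, in both the wrist and side views.
- It has not moved since the finger came off.

The robot touches nothing, so I hand in.

```bash
python3 -c "
from station import ctrl
print(ctrl.get_state()['contact_force'],ctrl.sign_off())"
```

```text
the job is handed in; nothing more can be done
[-0.27239884 -0.1758546   0.01536733] None
```

I held the release button down, pushed the jaw back to the end stop and took the finger off, and the button sprang up there; the job is handed in, with my one doubt being a measured travel of about 145.5 mm, not 150, though the push force rose sharply there, as it would against the stop.

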